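# Unlock the buckle slide

### The arm

A 6-joint arm with a two-finger parallel gripper is mounted at the origin on the work surface. World frame = base frame: x ahead of the robot, y to its left, z up, the work surface at z = 0. Lengths are in m, angles in rad, forces in N, time in s.
With the tool pointing down it reaches from about 0.225 to 0.875 m from the base axis. Payload 3.4 kg.
Tool frame: the origin (TCP) lies between the finger pads; the fingertips stand 14 mm ahead of it and the grasp point (between the pads) lies 5 mm behind it; z points along the fingers, y is the direction in which the jaws open and shut (so a half turn about z gives the same grasp; the last joint's range is limited). The gripper opens to 85 mm and grips with 20 to 120 N. Pads are 22 mm wide; open, the fingers measure 114 mm over their backs; the gripper's body (76 mm by 85 mm) begins 54 mm behind the grasp point. The pads swing forward as they close: fully open they stand 13 mm farther back than shut.
Start: joints at [-1.334, 0.276, 1.505, -0, 1.361, -0.121], TCP at [0.201, -0.539, 0.245] pointing down, gripper open.
Joint ranges: [-2.89, 2.89], [-0.75, 2.08], [0.22, 2.7], [-1.18, 4.32], [0.11, 2.71], [-2.7, 2.7]. Speed limits (rad/s): [2.57, 2.57, 3.14, 3.14, 3.14, 3.14].

### API

Orientations are given as a unit quaternion [w, x, y, z].
In Python, from rig import manip, get_image, job gives the robot as it stands. The module is installed in compiled form; this text tells all that it offers.
- The arm moves only by the tool step_arm, never from a script. Its argument "moves" is one flat list of numbers, 5 for each row, row after row: the shift along the tool's x, y, z as a fraction of full scale, then the turn about the tool's z as a fraction of full scale, then the gripper's target within -1 to 1 (shut at 1, half-way at 0, fully open at -1). In form: [dx, dy, dz, twist, hand, dx, dy, dz, twist, hand, ...]. A call has 1 to 5 rows; each row is the pose to reach, as a shift and turn from the pose commanded when the call began, along the tool's axes at that moment, turning the shorter way round; what a row does not reach only later rows make up. Full scale, the value 1, is 500 mm for a shift and pi rad for a turn. A row lasts 1/10 s, in which the tool goes at most 50 mm and 8.59 degrees, less where a joint would pass 70% of its speed; a pose out of reach is approached as far as the arm can. A call with a number of a shift or a turn outside -1 to 1 is refused whole. A call with a gripper value outside its range is refused whole. The fingers move at their own pace and stop on an object; "force" is the grip in N (left out, the last holds). Time passes only in rows, so rows that repeat a pose let the fingers close. It gives the time, the measured TCP pose, the force and the opening at its end, in the units of the state.
- manip.get_state(): the state, without advancing time (a new reading comes with each control period).
- get_image(name): name is "scene" or "top"; returns a dict with "frame" (384x512x3 uint8, blue, green, red), "fx", "fy", "cx", "cy" (pixels), "k1" (the pictures are not rectified: a ray, as slopes to the right and down, at radius r is drawn at 1 + k1 r^2 times it, then the intrinsics apply), "rvec" (rotation vector, rad) and "tvec" (3), from world to camera coordinates, as OpenCV has them. Camera axes: x right, y down, z forward; pixel columns grow to the right and rows downward; lengths in m; the calibration is good to about 2 mm. A picture is of the moment at which its call begins. There is no depth.
- job.sign_off(): hands the job in, once; it reports no verdict.
The state is a dict: "clock": time; "qpos": joint angles; "qd": joint speeds; "effort": joint torques, N m; "position": TCP position; "ee_rot": TCP orientation; "contact_force": force on the tool from outside, world axes, zero at the start; "moment": the same for the moment, N m; "width": finger opening in m.
Only numpy, scipy, OpenCV 4.12 (cv2) and the standard library are available. Lean on these libraries where they do the work, as an engineer would, in place of code of your own. Each camera call takes 0.05 s, during which the arm holds its last target. There are 200 camera calls.

### The job

Take the orange-headed key from its wooden stand, push it fully home in the brass keyway on top of the sorting cabinet, and turn it clockwise as far as it goes, so that the hidden bolt draws back and the bronze buckle slides down into the tray by itself. Leave the key fully home and turned in the lock, and let go of it. Do not touch the buckle, and leave the ring dish, the toggle and the two tin buttons where they are.

Things in the scene. Friction and masses are not known exactly. Their poses are not given: they have to be found in the camera images.
- key_bow (a point): Centre of the key's flat orange bow (head). The key stands upright, blade down. z points up along the key, x along the broad side of bow and blade, y through their thickness. Bow 46 (x) x 12 (y) x 50 (z) mm: grasp it across its 12 mm. Below it 17 mm of bare round shank (13 mm thick), the collar, then the blade; tip 83 mm below this point. Mass about 80 g.
- key_collar (a point): Centre of the underside of the key's round collar (34 mm across, 6 mm thick), 48 mm below the bow's centre; axes as key_bow. Under it the blade, 20 (x) x 6 (y) mm, 35 mm long, the last 6 mm narrowed to 14 x 4. The key works either way round (half turn about z) and is fully home when the collar lies flat on the plug's face.
- stand: Wooden key stand, fixed, 100 x 80 x 50 mm; origin under its centre. The key's blade stands in a slot in its top with 3 mm play each side, the collar resting on its top.
- keyway (a point): Centre of the keyway's mouth in the top face of the square brass plug (46 x 46 mm), inside a round steel case (82 mm across, equally high) on the grey cabinet's top. z up, x along the slot; axes turn with the plug. Slot 24 (x) x 9.5 (y) mm, 38 mm deep, mouth bevelled 4 mm wider all round. Plug face 218 mm, cabinet top 170 mm above the counter; nothing higher beside the lock.
- plug (a joint): Turn of the brass plug, rad: 0 locked, growing clockwise as seen from above, to a stop at 1.4. Turns with about 0.08 Nm of friction and stays where it is left. It draws the bolt 46 mm per rad; the bolt is clear of the slide from about 1.1.
- buckle_mid (a point): Centre of the bronze coat buckle, a flat ring 64 mm across and 8 mm thick with a bar across, waiting on the aluminium slide on the cabinet's far face, held back by the steel bolt that sticks out of that face.
- dish_mid (a point): Centre of the white ceramic ring dish, 96 mm across, 28 mm high, on the counter; leave alone.
- toggle_mid (a point): Centre of the olive toggle, 68 mm long (x), 22 mm thick, on the counter; leave alone.
- button_a_mid (a point): Centre of a tin uniform button, 60 mm across, 12 mm high, on the counter; leave alone.
- button_b_mid (a point): Centre of the other tin uniform button, 60 mm across, 12 mm high, on the counter; leave alone.
- station: Grey steel sorting cabinet, fixed, 140 (x) x 300 (y) x 170 mm; origin under its centre, on the counter. On its +x face an aluminium slide falls towards -y into a lipped steel tray, 140 (x) x 190 (y) mm outside, walls 5 mm thick and 35 mm high, its centre at x 142, y -240 mm from the origin, its floor 5 mm above the counter.
There are look-alikes about, which are no part of the job. What is shaped like the part that bears key_bow but green is not meant. Of the things that look like the part that bears buckle_mid, the largest one is meant.

How it is judged:
By the outcome, as a careful person would: the job done as asked, in the order asked, and still so for the second after the job is handed in, with the robot touching nothing.
It also fails if it takes over 48 s, if anything falls off the work surface, if the arm or the gripper's body presses on something with over 40 N, if the wrist force passes 120 N, or if a joint passes its speed limit or range.

## Working session

There is one attempt and no reset: what is moved stays moved. The work goes in short steps, Python scripts to look and compute and a tool call to move; the robot and the scene stay as the last step left them, time stands still between calls to the robot, and variables do not carry over. Pictures are saved under pics/ and viewed, about 8 in all and at most 12, crops included, and the job is handed in when it is done.

Besides the shell and the picture viewer there is one more tool, called after "Emit:" as name(argument=value, ...) on one line, values as JSON. step_arm: Moves the arm, as the interface text tells. Its arguments: {"type":"object","properties":{"moves":{"type":"array","items":{"type":"number","minimum":-1,"maximum":1}},"force":{"type":"number"}},"required":["moves"]}

```bash
mkdir -p pics; cat > h.py <<'E'
import numpy as np, cv2
from rig import manip, get_image, job
def snap(n,f):
    d=get_image(n); cv2.imwrite('pics/'+f,d['frame'])
    np.savez('pics/'+f+'.npz',**{k:np.array(v) for k,v in d.items()}); return d
def load(f): return dict(np.load('pics/'+f+'.npz'))
def crop(f,x0,y0,w,h,s,o):
    im=load(f)['frame'][y0:y0+h,x0:x0+w]; cv2.imwrite('pics/'+o,cv2.resize(im,None,fx=s,fy=s,interpolation=cv2.INTER_CUBIC))
def ray(d,u,v):
    a,b=(u-d['cx'])/d['fx'],(v-d['cy'])/d['fy']; x,y=a,b
    for _ in range(30):
        s=1+d['k1']*(x*x+y*y); x,y=a/s,b/s
    R=cv2.Rodrigues(np.array(d['rvec'],float))[0]; t=np.array(d['tvec'],float).ravel()
    return -R.T@t, R.T@np.array([x,y,1.])
def at_z(d,u,v,z):
    o,r=ray(d,u,v); return o+r*(z-o[2])/r[2]
def proj(d,p):
    R=cv2.Rodrigues(np.array(d['rvec'],float))[0]; c=R@np.array(p,float)+np.array(d['tvec'],float).ravel()
    x,y=c[0]/c[2],c[1]/c[2]; s=1+d['k1']*(x*x+y*y); return np.array([d['fx']*x*s+d['cx'],d['fy']*y*s+d['cy']])
def tri(l):
    A=np.zeros((3,3));b=np.zeros(3)
    for d,u,v in l:
        o,r=ray(d,u,v); r=r/np.linalg.norm(r); M=np.eye(3)-np.outer(r,r); A+=M;b+=M@o
    return np.linalg.solve(A,b)
E
python3 - <<'E'
from h import *
a=snap('scene','s0.png');b=snap('top','t0.png')
im=np.vstack([a['frame'],b['frame']])
cv2.imwrite('pics/both0.png',cv2.resize(np.hstack([a['frame'],b['frame']]),(800,300),interpolation=cv2.INTER_AREA))
for d in(a,b): print(ray(d,256,192),d['fx'],d['k1'])
s=manip.get_state();print(s)
E
```

```text
(array([1.40777938, 0.13022523, 0.99885426]), array([-0.69142138, -0.08928295, -0.71729394])) 499.8310015670628 -0.13816682055678667
(array([0.53397201, 0.0258385 , 1.19867656]), array([ 8.48263225e-02,  7.55430358e-05, -9.96499874e-01])) 350.18664838342653 0.027130014033916055
{'clock': 0.1, 'qpos': array([-1.33400812e+00,  2.76535643e-01,  1.50601231e+00, -9.37640307e-06,
        1.36071014e+00, -1.20976438e-01]), 'qd': array([ 0.00017024, -0.00138206, -0.00229648,  0.00015476,  0.0012935 ,
       -0.00045216]), 'effort': array([ 8.65036200e-04, -4.17700231e+01, -2.46405691e+01, -3.38802884e-04,
        5.81678847e-03,  1.02600970e-05]), 'position': array([ 0.20125163, -0.53814608,  0.24452168]), 'ee_rot': array([-8.31057886e-04,  9.84042660e-01,  1.77930746e-01, -5.27690031e-05]), 'contact_force': array([ 0.02210136,  0.21270506, -0.69789392]), 'moment': array([ 0.06097895,  0.05642341, -0.03108707]), 'width': 0.08522705205282521}
```

View pics/s0.png

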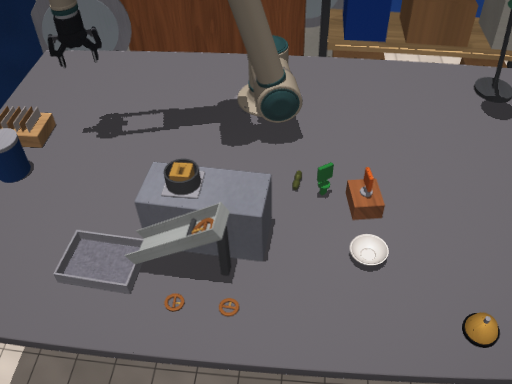

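View pics/t0.png

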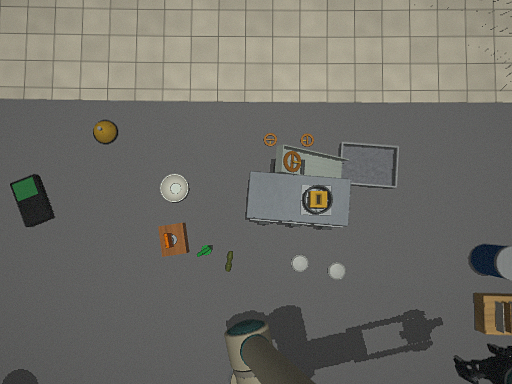

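The orange key stands in its stand at scene (369,182), top (168,240). The green look-alike is at scene (325,177), top (205,250), and is not the one meant. The lock is at scene (182,174), top (318,199). The large buckle is on the slide at top (292,161), with small look-alikes at top (270,140) and (307,140). I'll enlarge the key and lock next.

```bash
python3 - <<'E'
from h import *
def c(f,x,y,w,h,s): return cv2.resize(load(f)['frame'][y:y+h,x:x+w],None,fx=s,fy=s,interpolation=cv2.INTER_CUBIC)
r1=np.hstack([c('s0.png',340,160,50,60,8)[:300*2],c('s0.png',155,150,50,60,8)])
cv2.imwrite('pics/c1.png',r1)
r2=np.hstack([c('t0.png',150,215,40,48,10),c('t0.png',298,178,40,48,10)])
cv2.imwrite('pics/c2.png',r2)
E
```

```text
(no output)
```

View pics/c1.png

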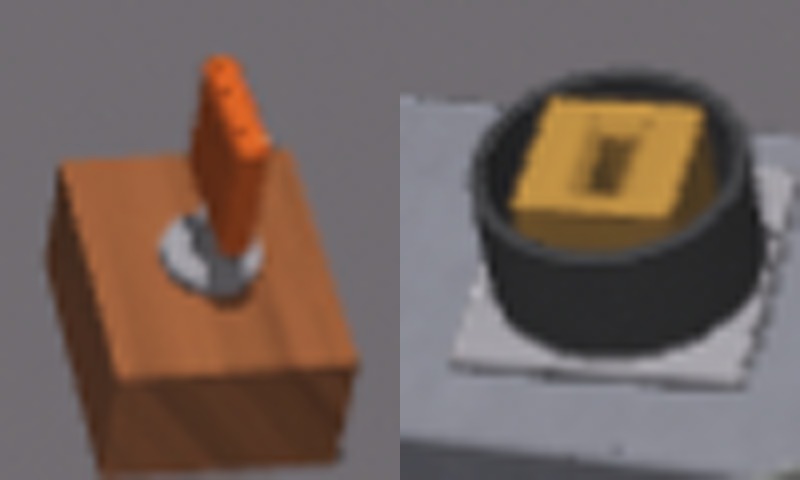

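View pics/c2.png

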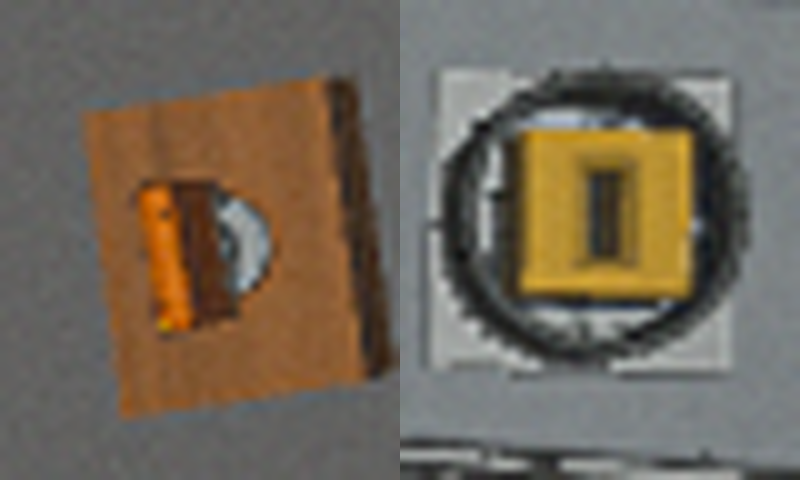

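The crops confirm it. The upright orange key's bow top has corners at c2 (138,187), (172,184), (190,325), (157,332). The plug face corners in c2 are about (520,133) to (695,295), with the slot running along image rows. I'll fit poses to these corners.

```bash
python3 - <<'E'
from h import *
from scipy.optimize import least_squares
S=load('s0.png');T=load('t0.png')
def px(p,s,x,y): return (np.array(p,float)+.5)/s-.5+[x,y]
def fit(name,hx,hy,z,ts,ss,g):
    def pts(p):
        c,s=np.cos(p[2]),np.sin(p[2]); return [np.array([p[0]+c*a-s*b,p[1]+s*a+c*b,z]) for a,b in((hx,hy),(hx,-hy),(-hx,-hy),(-hx,hy))]
    for lab,sets in(('both',[(T,ts),(S,ss)]),('top',[(T,ts)]),('scene',[(S,ss)])):
        def f(p):
            e=[]
            for d,m in sets:
                if d is None or m is None: continue
                pr=np.array([proj(d,q) for q in pts(p)])
                k=min(range(8),key=lambda k:np.sum((np.roll(m[::(-1)**(k//4)],k%4,0)-pr)**2)) 
                e.append((np.roll(m[::(-1)**(k//4)],k%4,0)-pr).ravel())
            return np.concatenate(e)
        r=least_squares(f,g,x_scale=[.01,.01,.1]);print(name,lab,r.x.round(4),np.degrees(r.x[2]).round(1),'rms',np.sqrt(np.mean(r.fun**2)).round(2))
kt=px([(138,187),(172,184),(190,325),(157,332)],10,150,215); ks=px([(205,62),(232,58),(270,150),(242,158)],8,340,160)
lt=px([(122,133),(292,130),(295,295),(120,293)],10,298,178); ls=px([(152,98),(306,105),(270,217),(112,207)],8,155,150)
st=px([(83,113),(325,77),(368,380),(124,415)],10,150,215); ss=px([(62,162),(292,150),(357,362),(122,380)],8,340,160)
gk=at_z(T,*kt.mean(0),.123); gl=at_z(T,*lt.mean(0),.218)
fit('key',.023,.006,.123,kt,ks,[gk[0],gk[1],.15])
fit('lock',.023,.023,.218,lt,ls,[gl[0],gl[1],0])
fit('stand',.05,.04,.05,st,ss,[gk[0],gk[1],.1])
sl=px([(178,160),(235,160),(233,268),(182,268)],10,298,178)
print('slot',at_z(T,*sl.mean(0),.218))
st=manip.get_state();print(st['clock'])
E
```

```text
key both [0.4747 0.3004 0.192 ] 11.0 rms 0.57
key top [0.4756 0.2993 0.158 ] 9.1 rms 0.33
key scene [0.4731 0.3014 0.2166] 12.4 rms 0.47
lock both [ 0.598  -0.1474 -0.0074] -0.4 rms 0.58
lock top [ 0.5997 -0.1486  0.0045] 0.3 rms 0.31
lock scene [ 0.5959 -0.1469 -0.019 ] -1.1 rms 0.13
stand both [0.4735 0.3002 0.1617] 9.3 rms 0.66
stand top [0.4754 0.2982 0.1602] 9.2 rms 0.14
stand scene [0.4706 0.3017 0.1621] 9.3 rms 0.25
slot [ 0.59931809 -0.1485615   0.218     ]
0.1
```

Emit:
step_arm(moves=[0.275,-0.345,0,0,-1,0.275,-0.345,0,0,-1,0.275,-0.345,0,0,-1,0.275,-0.345,0,0,-1,0.275,-0.345,0,0,-1])

```text
clock: 0.6
position: [0.2698, -0.3242, 0.2449]
ee_rot: [-0.002, 0.984, 0.179, 0.0]
contact_force: [0.1, -0.4, -0.2]
width: 0.0852
```

Emit:
step_arm(moves=[0.275,-0.345,0,0,-1,0.275,-0.345,0,0,-1,0.275,-0.345,0,0,-1,0.275,-0.345,0,0,-1,0.275,-0.345,0,0,-1])

```text
clock: 1.1
position: [0.3379, -0.1153, 0.2451]
ee_rot: [-0.001, 0.984, 0.18, 0.0]
contact_force: [-0.0, -0.4, -0.2]
width: 0.0855
```

Emit:
step_arm(moves=[0.275,-0.345,0,0,-1,0.275,-0.345,0,0,-1,0.275,-0.345,0,0,-1,0.275,-0.345,0,0,-1,0.275,-0.345,0,0,-1])

```text
clock: 1.6
position: [0.407, 0.0944, 0.2451]
ee_rot: [-0.001, 0.984, 0.18, 0.0]
contact_force: [-0.2, -0.4, -0.1]
width: 0.0858
```

Emit:
step_arm(moves=[0.275,-0.345,0,0,-1,0.275,-0.345,0,0,-1,0.275,-0.345,0,0,-1,0.275,-0.345,0,0,-1,0.275,-0.345,0,0,-1])

```text
clock: 2.1
position: [0.4757, 0.3045, 0.2444]
ee_rot: [-0.001, 0.984, 0.179, 0.0]
contact_force: [-0.2, -0.9, -0.6]
width: 0.0855
```

Emit:
step_arm(moves=[0,0,0,-0.235,-0.3,0,0,0,-0.235,-0.3,0,0,0,-0.235,-0.3,0,0,0,-0.235,-0.3,0,0,0,-0.235,-0.3])

```text
clock: 2.6
position: [0.4746, 0.3002, 0.2447]
ee_rot: [-0.0, 0.852, 0.524, -0.001]
contact_force: [0.9, 0.7, -0.1]
width: 0.0554
```

Emit:
step_arm(moves=[0,0,0,-0.235,-0.3,0,0,0,-0.235,-0.3,0,0,0,-0.235,-0.3,0,0,0,-0.235,-0.3,0,0,0,-0.235,-0.3])

```text
clock: 3.1
position: [0.4746, 0.3002, 0.2447]
ee_rot: [-0.0, 0.606, 0.796, -0.001]
contact_force: [0.5, 0.4, -0.3]
width: 0.0555
```

Emit:
step_arm(moves=[0,0,0,-0.235,-0.3,0,0,0,-0.235,-0.3,0,0,0,-0.235,-0.3,0,0,0,-0.235,-0.3,0,0,0,-0.235,-0.3])

```text
clock: 3.6
position: [0.4746, 0.3002, 0.2447]
ee_rot: [-0.0, 0.278, 0.961, -0.0]
contact_force: [0.8, -0.5, -0.1]
width: 0.0554
```

Emit:
step_arm(moves=[0,0,0,-0.235,-0.3,0,0,0,-0.235,-0.3,0,0,0,-0.235,-0.3,0,0,0,-0.235,-0.3,0,0,0,-0.235,-0.3])

```text
clock: 4.1
position: [0.4746, 0.3001, 0.2448]
ee_rot: [-0.001, -0.087, 0.996, -0.0]
contact_force: [-0.4, -0.1, -0.9]
width: 0.0556
```

Emit:
step_arm(moves=[0,0,0.1,0,-0.3,0,0,0.2,0,-0.3,0,0,0.26,0,-0.3,0,0,0.303,0,-0.3,0,0,0.303,0,-0.3], force=50)

```text
clock: 4.6
position: [0.4722, 0.299, 0.0902]
ee_rot: [-0.004, -0.085, 0.996, -0.002]
contact_force: [-0.8, 0.5, -0.5]
width: 0.0558
```

```bash
python3 - <<'E'
from h import *
a=snap('scene','s1.png');b=snap('top','t1.png')
def c(f,x,y,w,h,s): return cv2.resize(load(f)['frame'][y:y+h,x:x+w],None,fx=s,fy=s,interpolation=cv2.INTER_CUBIC)
cv2.imwrite('pics/c3.png',np.hstack([c('s1.png',335,140,66,80,6),c('t1.png',140,205,66,80,6)]))
s=manip.get_state();print(s['position'],s['ee_rot'],s['contact_force'],s['clock'],s['qpos'])
E
```

```text
[0.47498935 0.30033936 0.0937584 ] [-2.76079744e-04 -8.45378126e-02  9.96420224e-01 -1.38127793e-04] [ 0.2791834   0.18911238 -0.63046044] 4.7 [ 4.40070391e-01  3.82205574e-01  1.75460712e+00 -7.91591935e-05
  1.00539375e+00 -1.29996118e+00]
```

View pics/c3.png

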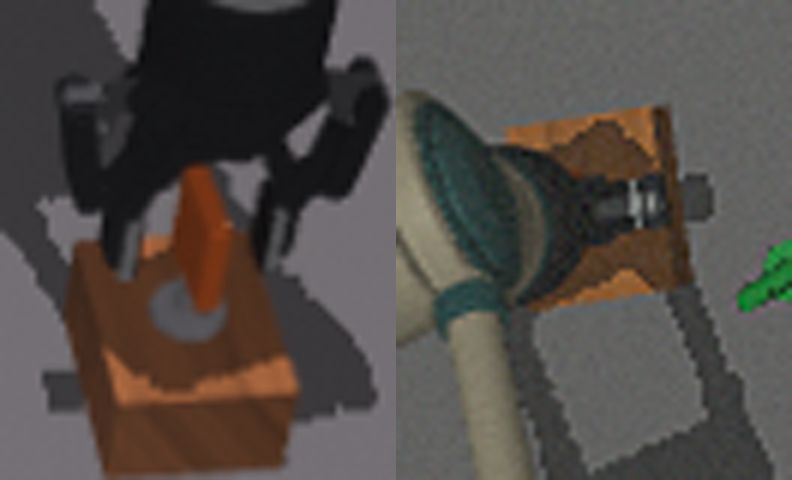

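The fingers straddle the orange bow, which sits at c3 (205,240) with the fingers at (125,240) and (270,240). The green key stays clear. I'll close now.

Emit:
step_arm(moves=[0,0,0,0,0.4,0,0,0,0,0.7,0,0,0,0,1,0,0,0,0,1,0,0,0,0,1], force=60)

```text
clock: 5.2
position: [0.4757, 0.3007, 0.0951]
ee_rot: [0.001, -0.085, 0.996, 0.0]
contact_force: [-0.1, -0.3, 6.4]
width: 0.0114
```

Emit:
step_arm(moves=[0,0,0,0,1,0,0,0,0,1])

```text
clock: 5.4
position: [0.4757, 0.3007, 0.0951]
ee_rot: [0.001, -0.085, 0.996, 0.0]
contact_force: [-0.6, 0.8, 6.5]
width: 0.011
```

Emit:
step_arm(moves=[0,0,-0.02,0,1,0,0,-0.04,0,1,0,0,-0.06,0,1,0,0,-0.08,0,1,0,0,-0.1,0,1])

```text
clock: 5.9
position: [0.475, 0.3003, 0.1448]
ee_rot: [0.0, -0.085, 0.996, 0.0]
contact_force: [-0.1, 0.1, -0.3]
width: 0.0118
```

Emit:
step_arm(moves=[0,0,-0.1,0,1,0,0,-0.2,0.027,1,0,0,-0.3,0.054,1,0,0,-0.38,0.054,1,0,0,-0.38,0.054,1])

```text
clock: 6.4
position: [0.4772, 0.3014, 0.3414]
ee_rot: [0.006, 0.0, 1.0, 0.003]
contact_force: [0.4, -0.7, -0.4]
width: 0.0112
```

```bash
python3 - <<'E'
from h import *
s=manip.get_state();a=s['ee_rot'];print(s['position'],a,np.degrees(2*np.arctan2(a[2],a[1])),s['clock'],s['qpos'].round(3))
a=snap('scene','s2.png')
cv2.imwrite('pics/s2b.png',cv2.resize(a['frame'][0:240,250:490],None,fx=2.5,fy=2.5))
E
```

```text
[0.47720048 0.3014488  0.34135633] [6.26821995e-03 1.23503387e-04 9.99976038e-01 2.93552890e-03] 179.98584721524412 6.4 [ 0.44   0.215  1.356 -0.     1.557 -1.13 ]
```

View pics/s2b.png

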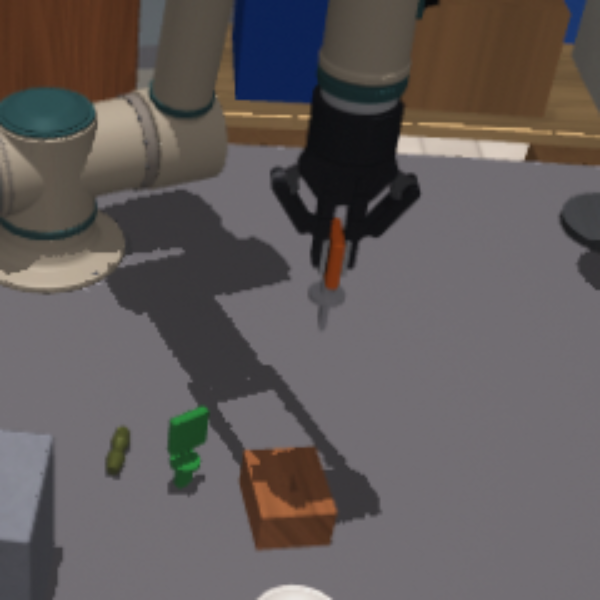

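The key is out of the stand and held upright, with the bow at s2b (335,255) and the blade tip at (322,325). Next I'll carry it over the lock.

Emit:
step_arm(moves=[-0.123,-0.448,0,0,1,-0.123,-0.448,0,0,1,-0.123,-0.448,0,0,1,-0.123,-0.448,0,0,1,-0.123,-0.448,0,0,1])

```text
clock: 6.95
position: [0.5359, 0.0731, 0.332]
ee_rot: [-0.002, 0.001, 1.0, -0.001]
contact_force: [0.1, 1.1, -0.6]
width: 0.0115
```

Emit:
step_arm(moves=[-0.123,-0.448,0,0,1,-0.123,-0.448,0,0,1,-0.123,-0.448,0,0,1,-0.123,-0.448,0,0,1,-0.123,-0.448,0,0,1])

```text
clock: 7.45
position: [0.5974, -0.1512, 0.3314]
ee_rot: [-0.002, 0.001, 1.0, -0.0]
contact_force: [-0.3, 0.3, -0.3]
width: 0.0115
```

Emit:
step_arm(moves=[0,0,0.05,0,1,0,0,0.05,0,1,0,0,0.05,0,1])

```text
clock: 7.75
position: [0.5968, -0.1471, 0.3073]
ee_rot: [-0.002, 0.0, 1.0, 0.001]
contact_force: [0.4, 0.8, 0.0]
width: 0.011
```

```bash
python3 - <<'E'
from h import *
a=snap('scene','s3.png');b=snap('top','t3.png')
s=manip.get_state();e=s['ee_rot'];print(s['position'],e.round(4),np.degrees(2*np.arctan2(e[2],e[1])),s['clock'],s['qpos'].round(3))
def c(f,x,y,w,h,s): return cv2.resize(load(f)['frame'][y:y+h,x:x+w],None,fx=s,fy=s,interpolation=cv2.INTER_CUBIC)
cv2.imwrite('pics/c4.png',np.hstack([c('s3.png',145,95,80,120,5),c('t3.png',280,150,80,120,5)]))
E
```

```text
[ 0.59771901 -0.14691875  0.30930879] [ 1.e-04 -4.e-04  1.e+00  0.e+00] 180.04366568442123 7.85 [-0.354  0.312  1.297  0.     1.532 -1.926]
```

View pics/c4.png

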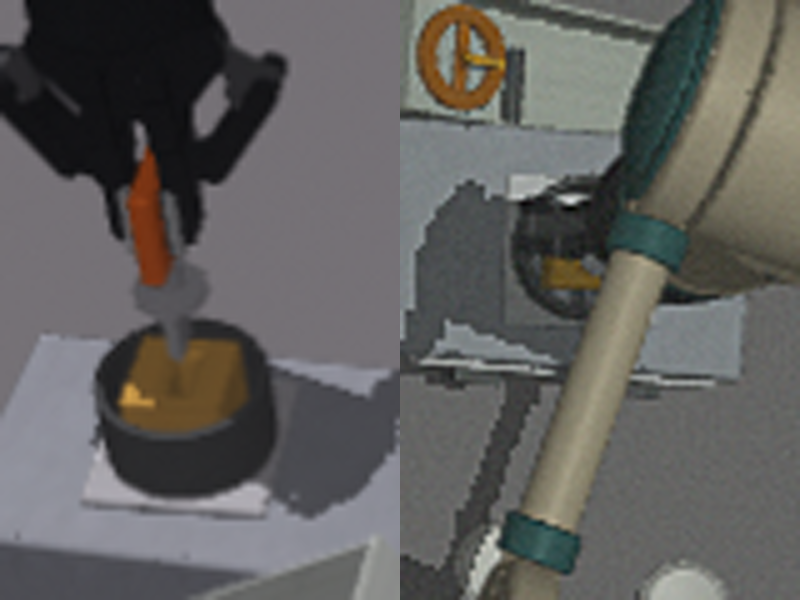

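```bash
python3 - <<'E'
from h import *
S=load('s3.png')
px=lambda p,s,x,y:(np.array(p,float)+.5)/s-.5+[x,y]
tcp=manip.get_state()['position']; z=tcp[2]-.045
f=lambda q:((q-[145,95]+.5)*5).round(0)
for n,d in(('collar mid',.003),('tip',-.035)): print(n,'pred crop px',f(proj(S,[tcp[0],tcp[1],z+d])))
print('tip obs->',at_z(S,*px((178,358),5,145,95),z-.035)-tcp)
print('collar obs->',at_z(S,*px((171,290),5,145,95),z+.003)-tcp)
S0=load('s0.png')
print('slot scene',at_z(S0,*px((205,165),8,155,150),.218),'plug scene',[.5959,-.1469])
E
```

```text
collar mid pred crop px [166. 295.]
tip pred crop px [177. 357.]
tip obs-> [ 0.00070868  0.00066665 -0.08      ]
collar obs-> [-0.00302855  0.00168119 -0.042     ]
slot scene [ 0.59977562 -0.14749277  0.218     ] plug scene [0.5959, -0.1469]
```

Emit:
step_arm(moves=[0,-0.001,0.01,0,1,0,-0.001,0.02,0,1,0,-0.001,0.03,0,1,0,-0.001,0.036,0,1,0,-0.001,0.036,0,1])

```text
clock: 8.35
position: [0.5977, -0.148, 0.2904]
ee_rot: [-0.0, 0.0, 1.0, 0.0]
contact_force: [-0.0, 0.6, -0.2]
width: 0.011
```

Emit:
step_arm(moves=[0,0,0.008,0,1,0,0,0.016,0,1,0,0,0.024,0,1,0,0,0.032,0,1,0,0,0.032,0,1])

```text
clock: 8.85
position: [0.5986, -0.1484, 0.2742]
ee_rot: [0.001, 0.0, 1.0, -0.0]
contact_force: [3.8, -0.2, -2.8]
width: 0.0112
```

Emit:
step_arm(moves=[-0.004,0,0,0,1,-0.004,0,0.008,0,1,-0.004,0,0.016,0,1,-0.004,0,0.022,0,1,-0.004,0,0.022,0,1])

```text
clock: 9.35
position: [0.5992, -0.1481, 0.2634]
ee_rot: [-0.001, 0.0, 1.0, 0.0]
contact_force: [-0.2, 0.2, -0.8]
width: 0.0113
```

Emit:
step_arm(moves=[0,0,0.003,0,1,0,0,0.006,0,1,0,0,0.008,0,1,0,0,0.008,0,1])

```text
clock: 9.75
position: [0.5993, -0.1481, 0.263]
ee_rot: [0.001, 0.0, 1.0, -0.001]
contact_force: [-3.4, 1.0, 12.3]
width: 0.0111
```

Emit:
step_arm(moves=[0,0,-0.003,0.022,1,0,0,-0.003,0.044,1,0,0,-0.003,0.066,1,0,0,-0.003,0.088,1,0,0,-0.003,0.11,1], force=80)

```text
clock: 10.25
position: [0.5999, -0.1482, 0.2631]
ee_rot: [0.001, 0.173, 0.985, -0.0]
contact_force: [0.5, -0.3, 6.5]
width: 0.0111
```

```bash
python3 - <<'E'
from h import *
s=manip.get_state();e=s['ee_rot'];print(s['position'],np.degrees(2*np.arctan2(e[2],e[1])),s['contact_force'],s['moment'])
E
```

```text
[ 0.59993904 -0.14823511  0.26309563] 160.03548083845965 [ 0.48760691 -0.27086775  6.49552686] [0.14507449 0.1501963  0.07470659]
```

Emit:
step_arm(moves=[0,0,0,0.022,1,0,0,0,0.044,1,0,0,0,0.066,1,0,0,0,0.088,1,0,0,0,0.11,1])

```text
clock: 10.75
position: [0.5999, -0.1483, 0.2631]
ee_rot: [0.001, 0.34, 0.94, -0.0]
contact_force: [-0.5, 0.4, 6.1]
width: 0.011
```

Emit:
step_arm(moves=[0,0,0,0.022,1,0,0,0,0.044,1,0,0,0,0.066,1,0,0,0,0.088,1,0,0,0,0.11,1])

```text
clock: 11.25
position: [0.5998, -0.1482, 0.2631]
ee_rot: [0.001, 0.497, 0.868, 0.0]
contact_force: [-1.1, 0.9, 6.2]
width: 0.0112
```

```bash
python3 - <<'E'
from h import *
s=manip.get_state();e=s['ee_rot'];print(s['position'],np.degrees(2*np.arctan2(e[2],e[1])),s['contact_force'],s['moment'],s['qpos'][5])
E
```

```text
[ 0.59978287 -0.14817274  0.26310608] 120.44149025383885 [-1.09256652  0.9137798   6.21810437] [0.12100139 0.24871673 0.11245911] -0.8859793423027369
```

Emit:
step_arm(moves=[0,0,0,0.022,1,0,0,0,0.044,1,0,0,0,0.066,1,0,0,0,0.088,1,0,0,0,0.11,1])

```text
clock: 11.75
position: [0.5997, -0.1481, 0.2631]
ee_rot: [0.001, 0.638, 0.77, 0.0]
contact_force: [-0.5, 0.3, 6.6]
width: 0.0109
```

Emit:
step_arm(moves=[0,0,0,0.01,1,0,0,0,0.02,1,0,0,0,0.025,1,0,0,0,0.025,1])

```text
clock: 12.15
position: [0.5997, -0.1481, 0.2631]
ee_rot: [0.001, 0.667, 0.745, 0.0]
contact_force: [-1.2, -0.5, 6.0]
width: 0.0111
```

```bash
python3 - <<'E'
from h import *
s=manip.get_state();e=s['ee_rot'];print(s['position'],np.degrees(2*np.arctan2(e[2],e[1])),s['contact_force'],s['moment'],s['qpos'][5])
E
```

```text
[ 0.59971439 -0.14814578  0.26314186] 96.27567898677532 [-1.20752938 -0.49652306  6.02819287] [0.10769468 0.20286617 0.00328936] -0.46425616035924006
```

Emit:
step_arm(moves=[0,0,0,0.008,1,0,0,0,0.016,1,0,0,0,0.024,1,0,0,0,0.024,1])

```text
clock: 12.55
position: [0.5997, -0.1481, 0.2631]
ee_rot: [0.001, 0.695, 0.719, 0.0]
contact_force: [-1.0, 1.2, 6.8]
width: 0.0111
```

```bash
python3 - <<'E'
from h import *
s=manip.get_state();e=s['ee_rot'];print(s['position'],np.degrees(2*np.arctan2(e[2],e[1])),s['contact_force'],s['moment'],s['qpos'][5])
a=snap('scene','s4.png')
cv2.imwrite('pics/c5.png',cv2.resize(a['frame'][100:340,40:300],None,fx=2.5,fy=2.5))
E
```

```text
[ 0.59970602 -0.14813972  0.26309631] 91.94650792558073 [-1.04985157  1.20356405  6.79451239] [0.19555515 0.22970176 0.00494038] -0.3887094973399638
```

View pics/c5.png

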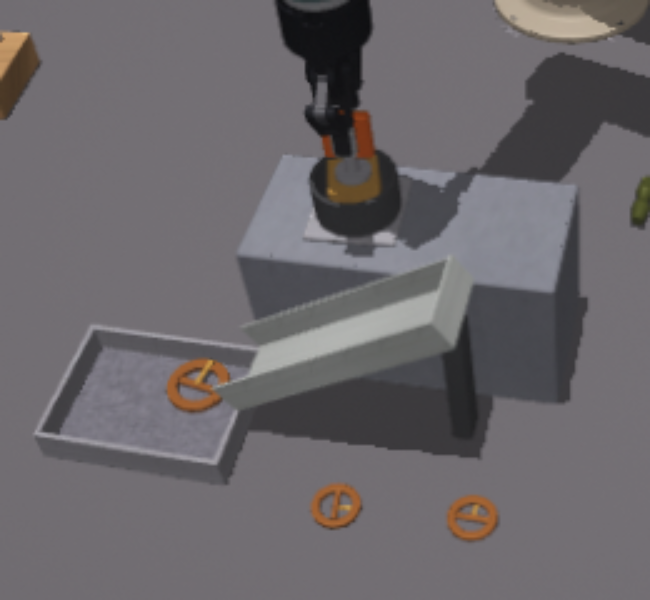

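The buckle is in the tray at c5 (197,385). I'll keep turning until I feel the stop.

Emit:
step_arm(moves=[0,0,0,0.008,1,0,0,0,0.016,1,0,0,0,0.02,1,0,0,0,0.02,1])

```text
clock: 13.0
position: [0.5997, -0.1481, 0.2631]
ee_rot: [0.001, 0.717, 0.697, 0.0]
contact_force: [-0.8, 1.1, 6.6]
width: 0.0108
```

```bash
python3 - <<'E'
from h import *
s=manip.get_state();e=s['ee_rot'];print(s['position'],np.degrees(2*np.arctan2(e[2],e[1])),s['contact_force'],s['moment'],s['qpos'][5])
E
```

```text
[ 0.59970447 -0.14810082  0.26312517] 88.36023868938213 [-0.81571607  1.11551461  6.61824044] [0.10453342 0.23872949 0.02814541] -0.32609524473376394
```

Emit:
step_arm(moves=[0,0,0,0.008,1,0,0,0,0.016,1,0,0,0,0.02,1,0,0,0,0.02,1])

```text
clock: 13.4
position: [0.5997, -0.1481, 0.2631]
ee_rot: [0.001, 0.738, 0.675, 0.0]
contact_force: [-1.0, 0.7, 6.4]
width: 0.0113
```

```bash
python3 - <<'E'
from h import *
s=manip.get_state();e=s['ee_rot'];print(s['position'],np.degrees(2*np.arctan2(e[2],e[1])),s['contact_force'],s['moment'],s['qpos'][5],s['effort'][5])
E
```

```text
[ 0.59970988 -0.14814335  0.26310464] 84.84531552931016 [-1.0485422   0.72746639  6.4006689 ] [0.02217802 0.26126006 0.48616294] -0.2645720039911748 0.5340349674224854
```

The stop is reached, at a moment of 0.49 Nm. I'll relax the twist slightly, release and rise.

Emit:
step_arm(moves=[0,0,0,-0.008,1,0,0,0,-0.008,1,0,0,0,-0.008,0.5,0,0,0,-0.008,0.2,0,0,0,-0.008,0], force=20)

```text
clock: 13.9
position: [0.5995, -0.1482, 0.2609]
ee_rot: [-0.0, 0.73, 0.683, -0.0]
contact_force: [0.6, 0.8, -0.4]
width: 0.0429
```

Emit:
step_arm(moves=[0,0,0,0,-0.3,0,0,0,0,-0.3,0,0,-0.02,0,-0.3,0,0,-0.06,0,-0.3,0,0,-0.1,0,-0.3])

```text
clock: 14.4
position: [0.5997, -0.1482, 0.3122]
ee_rot: [-0.0, 0.73, 0.683, -0.0]
contact_force: [-0.0, 0.1, 1.2]
width: 0.0554
```

Emit:
step_arm(moves=[0,0,-0.1,0,-0.3,0,0,-0.2,0,-0.3,0,0,-0.25,0,-0.3,0,0,-0.25,0,-0.3,0,0,-0.25,0,-0.3])

```text
clock: 14.9
position: [0.5998, -0.1482, 0.4371]
ee_rot: [0.001, 0.73, 0.683, 0.0]
contact_force: [0.0, -0.5, -1.2]
width: 0.0554
```

```bash
python3 - <<'E'
from h import *
a=snap('scene','s5.png');b=snap('top','t5.png')
def c(f,x,y,w,h,s): return cv2.resize(load(f)['frame'][y:y+h,x:x+w],None,fx=s,fy=s,interpolation=cv2.INTER_CUBIC)
cv2.imwrite('pics/c6.png',np.hstack([c('s5.png',145,135,80,100,5),c('s0.png',145,135,80,100,5)]))
S=load('s5.png')
f=lambda q:((q-[145,135]+.5)*5).round(0)
for z in(.291,.241,.218+.003): print(z,f(proj(S,[.5997,-.148,z])))
print(manip.get_state()['clock'],manip.get_state()['contact_force'])
E
```

```text
0.291 [156.  57.]
0.241 [171. 141.]
0.221 [177. 173.]
15.0 [-0.06198358 -0.87272927 -1.06773935]
```

View pics/c6.png

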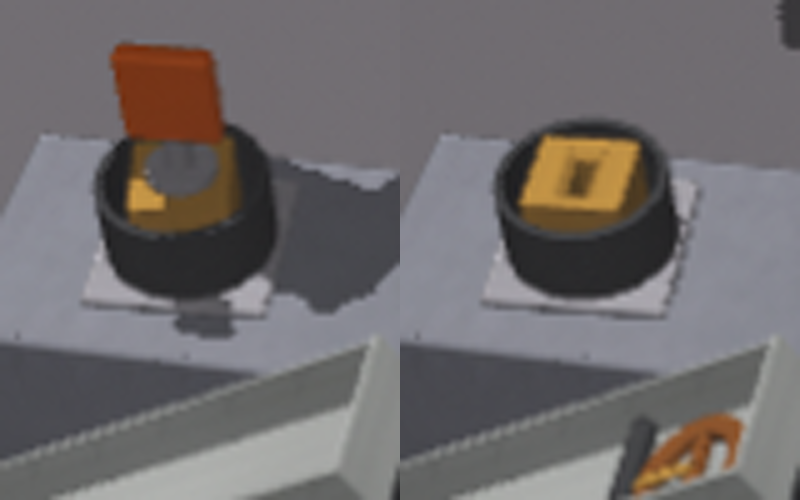

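The key stands fully home: the collar at c6 (180,168) lies on the plug face and the bow has turned to run along the cabinet's length. The fingers are clear above. I'll hand it in.

```bash
python3 -c "
from rig import job; print(job.sign_off())"
```

```text
the job is handed in; nothing more can be done
None
```

I took the orange-headed key from its stand, pushed it fully home in the keyway and turned it clockwise to the stop. The bolt drew back and the bronze buckle slid down into the tray by itself. I then let go, raised the gripper clear and handed the job in at about 15 s.

- **Key home:** about 12 N of contact came at a tool height of 0.263 m, exactly where the collar should meet the plug face. The height did not change during the turn.
- **Turned to the stop:** the tool turned about 95°, which is the 80° stop plus play in the slot. The moment then rose from about 0.1 to 0.49 Nm.
- **Buckle:** a picture taken during the turn shows it lying in the tray. The slide was empty in the part I could see afterwards.
- **Key after release:** the last picture shows it standing in the lock with the collar on the plug. It drew about 1.5 px (3 mm) off the predicted spot, similar to the camera offset I saw earlier.
- **Not checked:** I did not measure the plug angle directly after letting go. I also did not look again at the dish, toggle and buttons, but the gripper's path kept clear of them.

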